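Unlock the air valve, zero it and set it two turns open

ROBOT

A 6-joint arm with a two-finger parallel gripper is mounted at the origin on a cart in front of the work surface, level with it; the furniture and walls round the work are solid. World frame = base frame: x ahead of the robot, y to its left, z up, the work surface at z = 0. Lengths are in mm, angles in rad, forces in N, time in s.
With the tool pointing down it reaches from about 275 to 1000 mm from the base axis. Payload 8.4 kg.
Tool frame: the origin (TCP) lies between the finger pads, 19 mm behind the fingertips; this is the grasp point; z points along the fingers, y is the direction in which the jaws open and shut (so a half turn about z gives the same grasp; the last joint's range is limited). The gripper opens to 85 mm and grips with 20 to 120 N. Pads are 22 mm wide; open, the fingers measure 114 mm over their backs; the gripper's body (76 mm by 85 mm) begins 54 mm behind the grasp point. The pads swing forward as they close: fully open they stand 13 mm farther back than shut.
Start: joints at [-1.146, 0.353, 1.633, -0, 1.155, -0.002], TCP at [258.724, -568.938, 249.981] pointing down, gripper open.
Joint ranges: [-2.63, 2.63], [-0.92, 2.1], [0.06, 2.66], [-1.3, 4.44], [0, 2.69], [-3.02, 3.02]. Speed limits (rad/s): [2.22, 2.22, 2.79, 3.14, 3.14, 3.14].

INTERFACE

Orientations are given as [roll, pitch, yaw] about the fixed x, y, z axes, in that order (R = Rz(yaw) Ry(pitch) Rx(roll)).
In Python, from rig import sense, grab_frame, camera_model, sign_off gives the robot as it stands. The module is installed in compiled form; this text tells all that it offers.
- The arm moves only by the tool step_arm, never from a script. Its argument "commands" is a list of rows, each a list of 3 entries, a list of its own where there are three numbers: the shift along the tool's x, y, z in mm, then the turn about the tool's z in rad, then the opening, from 0 (shut) to 1 (fully open). A call has 1 to 20 rows; each row shifts and turns the pose as measured when the row begins, along the tool's axes as they then stand; what a row does not reach is not made up. A row lasts 1/8 s, in which the tool goes at most 62.5 mm and 10.7 degrees, less where a joint would pass 70% of its speed; a pose out of reach is approached as far as the arm can. A call with a gripper value outside its range is refused whole. The fingers move at their own pace and stop on an object; "force" is the grip in N (left out, the last holds). Time passes only in rows, so rows that do not move let the fingers close. It gives the time, the measured TCP pose, the force and the opening at its end, in the units of the state.
- sense(): the state, without advancing time (a new reading comes with each control period).
- grab_frame(name): name is "side" or "top"; returns the picture (480x640x3 uint8, blue, green, red); there is no depth.
- camera_model(name): a dict with "fx", "fy", "cx", "cy" (pixels), "dist" ([k1, k2, p1, p2, k3] as OpenCV has them; the pictures are not rectified), "R" (3x3) and "t" (3): a world point X has camera coordinates R X + t. Camera axes: x right, y down, z forward; pixel columns grow to the right and rows downward; lengths in mm; the calibration is good to about 2 mm. A picture is of the moment at which its call begins. camera_model takes no time and is no camera call.
- sign_off(): hands the job in, once; it reports no verdict.
The state is a dict: "clock": time; "qpos": joint angles; "qvel": joint speeds; "joint_efforts": joint torques, N m; "eef_pos": TCP position; "tcp_rot": TCP orientation; "contact_force": force on the tool from outside, world axes, zero at the start; "wrist_torque": the same for the moment, N m; "opening": opening from 0.0 (shut) to 1.0 (fully open).
Only numpy, scipy, OpenCV 4.12 (cv2) and the standard library are available. Lean on these libraries where they do the work, as an engineer would, in place of code of your own. Each camera call takes 0.05 s, during which the arm holds its last target. There are 200 camera calls.

TASK

Draw the yellow-headed lock pin up out of the red valve wheel and, without dropping it, park it in the notch of the blue bracket so that it hangs upright by its collar, and let go of it. Then take the wheel by its black crank grip, close the valve clockwise until it comes to its stop, and back it off exactly two full turns counter-clockwise. Finish while still holding the crank grip between the fingers at that setting, and leave the glue bottle, the tape roll and the brown carton where they stand.

Things in the scene. Friction and masses are not known exactly. Their poses are not given: they have to be found in the camera images.
- valve: Brass globe valve on a grey base plate 110 x 180 x 10 mm (x, y), fixed to the bench. Origin: centre of the plate's underside, under the wheel's axis; z up. A pipe up to 45 mm high runs along its y axis. The pin's bore, 12 mm wide, is in a dark steel lug at x = -32 mm, y = 0; lug top at 68 mm, bore floor at 46 mm.
- valve_wheel (a joint): Valve opening in rad: 0 = closed at the stop, growing counter-clockwise from above; one turn = 6.283; starts at 3 to 4, travel ends at 18.2. At value v the crank grip stands at angle 2.78 + v from the valve's x axis. Friction about 0.12 N m (2 to 3 N at the grip); it stays where left. The pin between the spokes blocks it.
- wheel_center (a point): Centre of the level red wheel on its vertical axis, at mid height of the rim, 95 mm above the bench. Three spokes 9 mm thick; rim radius 55 mm to the middle of its 12 mm bar; rim top at 101 mm, hub nut top at 110 mm.
- crank_grip: Black upright crank grip, 23 mm in diameter, 42 mm tall, standing on the rim; it spins freely on its own vertical axis, so it can be held at a fixed hand angle while the wheel goes round. Origin: centre of its lower end, 103 mm above the bench, 55 mm from the wheel's axis; its top is at 145 mm.
- lock_pin: Loose steel pin, about 100 g: shank 10 mm dia, 75 mm long; collar 22 mm dia, 5 mm thick; yellow cylindrical head 18 mm dia, 42 mm tall (top at 122 mm). Origin: the shank's lower end; z along the pin to the head. Starts upright in the valve's bore between two spokes, origin 46 mm above the bench, the crank grip on the wheel's other side.
- pin_collar (a point): Underside of the pin's collar on the pin's axis (75 mm above the pin's origin).
- pin_bracket: Blue bracket fixed to the bench, right of the valve. Level plate 6 mm thick, 50 mm wide in y, top at 95 mm, on a post at its +x end. A 13 mm notch with flared mouth (50 mm in -x of the origin) runs along x to its closed end at x = -4 mm; the shank slides in along +x, the collar rests on the plate. Origin: on the bench; z up.
- notch_seat (a point): Where the pin's collar underside belongs when parked: middle of the notch, 6 mm short of its closed end, at the plate's top face (95 mm above the bench).
- glue_2: Bystander: white glue bottle with red cap, 56 mm in diameter, 155 mm tall, loose. Origin: centre of its underside.
- masking_tape: Bystander: roll of masking tape lying flat, 98 mm in diameter, 24 mm high, loose. Origin: centre of its underside.
- screw_box_1: Bystander: brown carton 52 x 77 x 52 mm, loose. Origin: centre of its underside.

How it is judged:
By the outcome, as a careful person would: the job done as asked, in the order asked, and still so for the second after the job is handed in, while the arm keeps its last pose, push and grip.
It also fails if it takes over 72 s, if anything falls off the work surface, if the arm or the gripper's body presses on something with over 40 N, if the wrist force passes 120 N, or if a joint passes its speed limit or range.

## Working session

There is one attempt and no reset: what is moved stays moved. The work goes in short steps, Python scripts to look and compute and a tool call to move; the robot and the scene stay as the last step left them, time stands still between calls to the robot, and variables do not carry over. Pictures are saved under pics/ and viewed, about 8 in all and at most 12, crops included, and the job is handed in when it is done.

Besides the shell and the picture viewer there is one more tool, called after "Emit:" as name([rows], argument=value, ...), one row to a line, values as JSON. step_arm: Moves the arm, as the interface text tells. Its arguments: {"type":"object","properties":{"commands":{"type":"array","items":{"type":"array"}},"force":{"type":"number"}},"required":["commands"]}

```bash
mkdir -p pics; python3 - <<'E'
from rig import *
import cv2,numpy as np
for n in("side","top"):
    cv2.imwrite(f"pics/{n}0.png",grab_frame(n)); c=camera_model(n); print(n,{k:np.round(v,3).tolist() for k,v in c.items()}); print(-np.array(c["R"]).T@c["t"])
print(sense())
E
```

```text
side {'fx': 525.081, 'fy': 525.081, 'cx': 315.271, 'cy': 244.115, 'dist': [0.03, 0.0, 0.0, 0.0, 0.0], 'R': [[-0.954, -0.3, -0.01], [-0.13, 0.441, -0.888], [0.271, -0.846, -0.459]], 't': [535.298, 206.413, 1167.868]}
[ 221.35854415 1057.51823515  725.06717327]
top {'fx': 568.54, 'fy': 568.54, 'cx': 319.293, 'cy': 232.638, 'dist': [-0.159, 0.0, 0.0, 0.0, 0.0], 'R': [[0.001, -1.0, -0.016], [-0.989, 0.002, -0.15], [0.15, 0.015, -0.989]], 't': [-70.796, 610.141, 1528.887]}
[ 374.42606256  -95.49936035 1601.70647754]
{'clock': 0.1, 'qpos': array([-1.14637686e+00,  3.53589043e-01,  1.63404687e+00, -4.45548927e-05,
        1.15520671e+00, -2.39135315e-03]), 'qvel': array([-1.50759391e-03, -1.44668628e-03, -1.18607179e-03,  8.03130959e-04,
       -6.55114870e-05,  2.03836057e-03]), 'joint_efforts': array([-1.32443336e-03, -6.06354690e+01, -3.42820859e+01, -1.16565507e-04,
        3.95071445e-03, -5.67568605e-06]), 'eef_pos': array([ 258.55959092, -568.57092869,  249.33591808]), 'tcp_rot': array([-3.14034259e+00,  3.77505652e-05,  4.26828857e-01]), 'contact_force': array([-0.20519285, -0.71192955,  0.09902446]), 'wrist_torque': array([ 0.03604336, -0.00802999,  0.01082452]), 'opening': 0.999150932706209}
```

View pics/side0.png

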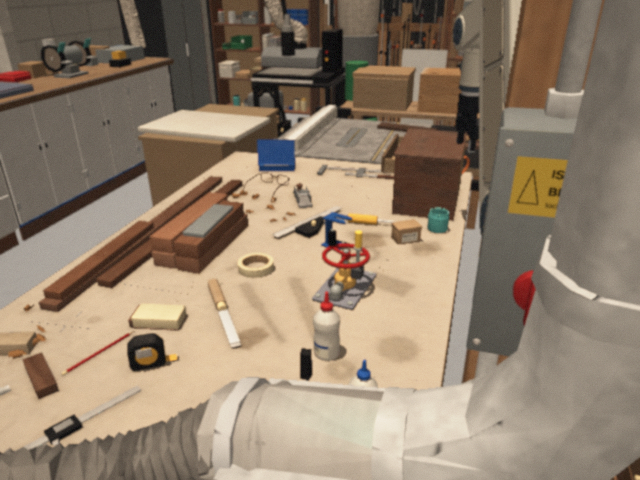

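View pics/top0.png

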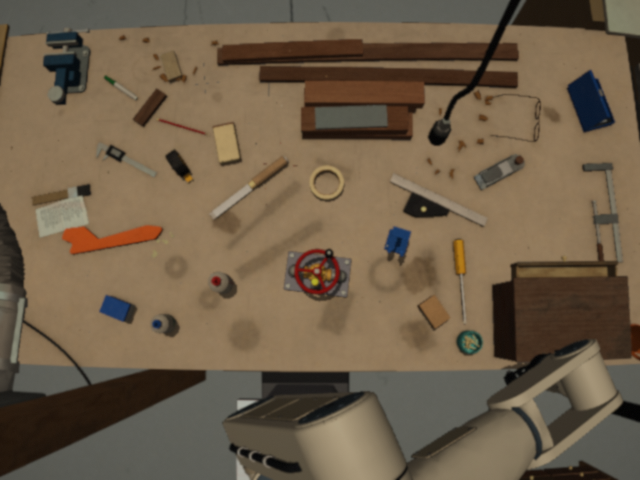

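Side view: wheel at (345,256) with the yellow pin head at (358,240), bracket at (335,225). Top view: wheel at (318,272), pin head at (315,283), grip at about (328,253), bracket at (398,243), carton at (432,312), glue at (222,284) and tape at (326,183). Next I'll enlarge both.

```bash
cat > h.py <<'E'
from rig import *
import cv2,numpy as np
def ray(n,px):
    c=camera_model(n);K=np.array([[c["fx"],0,c["cx"]],[0,c["fy"],c["cy"]],[0,0,1.]]);R=np.array(c["R"])
    u=cv2.undistortPoints(np.array([[px]],float),K,np.array(c["dist"]))[0,0]
    return -R.T@np.array(c["t"]),R.T@np.array([u[0],u[1],1])
def at_z(n,px,z):
    o,d=ray(n,px);return np.round(o+d*(z-o[2])/d[2],1)
def proj(n,X):
    c=camera_model(n);K=np.array([[c["fx"],0,c["cx"]],[0,c["fy"],c["cy"]],[0,0,1.]])
    return cv2.projectPoints(np.array(X,float).reshape(-1,1,3),cv2.Rodrigues(np.array(c["R"]))[0],np.array(c["t"],float),K,np.array(c["dist"]))[0][:,0]
def crop(img,x,y,w,h,s): return cv2.resize(img[y:y+h,x:x+w],None,fx=s,fy=s,interpolation=cv2.INTER_CUBIC)
E
python3 - <<'E'
from h import *
a=cv2.imread("pics/top0.png");b=cv2.imread("pics/side0.png")
A=crop(a,275,215,180,75,4.4);B=crop(b,295,195,140,120,2.5)
A2=np.zeros((330+300,792,3),np.uint8);
cv2.imwrite("pics/c0.png",np.vstack([A[:330,:792],cv2.copyMakeBorder(B[:270],0,0,0,792-B.shape[1],0)]))
E
```

```text
(no output)
```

View pics/c0.png

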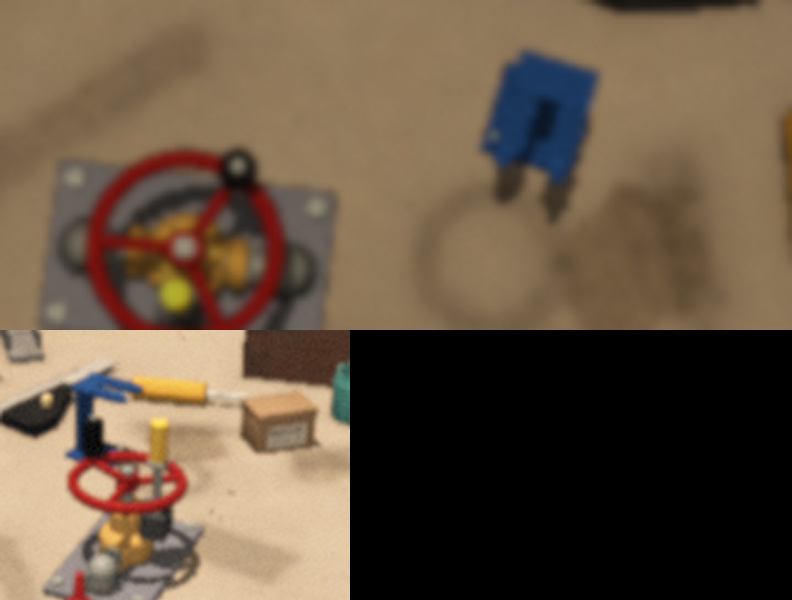

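```bash
python3 - <<'E'
from h import *
from scipy.optimize import least_squares
T=lambda p:np.array([275+(p[0]+.5)/4.4-.5,215+(p[1]+.5)/4.4-.5])
S=lambda p:np.array([295+(p[0]+.5)/2.5-.5,195+(p[1]+.5)/2.5-.5])
a=cv2.imread("pics/top0.png");b=cv2.imread("pics/side0.png")
def cen(img,lo,hi,x,y,w,h):
    m=cv2.inRange(cv2.cvtColor(img,cv2.COLOR_BGR2HSV),lo,hi);k=np.zeros_like(m);k[y:y+h,x:x+w]=1;m=m*k
    ys,xs=np.nonzero(m);print(len(xs),xs.min(),xs.max(),ys.min(),ys.max());return np.array([xs.mean(),ys.mean()]),m
# pin head
pt,_=cen(a,(24,120,110),(34,255,255),305,272,20,20); ps,_=cen(b,(24,120,110),(34,255,255),345,225,25,35)
print("pin px",pt,ps)
tri=lambda p,q:least_squares(lambda X:np.r_[proj("top",X)[0]-p,proj("side",X)[0]-q],[400,-100,100])
r=tri(pt,ps);print("pinhead tri",r.x,r.fun,"top@122",at_z("top",pt,120))
# wheel
_,m=cen(a,(0,120,80),(8,255,255),285,240,70,70); _,m2=cen(a,(172,120,80),(180,255,255),285,240,70,70)
m=m|m2; c,_=max([(x,cv2.contourArea(x)) for x in cv2.findContours(m,0,1)[0]],key=lambda t:t[1])
W=np.array([at_z("top",p,99)[:2] for p in c[:,0].astype(float)])
f=least_squares(lambda q:np.hypot(*(W-q[:2]).T)-q[2],[400,-100,60],loss="soft_l1");print("wheel",f.x,np.abs(f.fun).mean())
print("nut",at_z("top",T((184,247)),110)); g=at_z("top",T((238,167)),143);print("grip",g)
print("plate corners",[at_z("top",T(p),10)[:2] for p in((60,160),(337,190),(40,335))])
L,R=at_z("top",T((483,150)),95),at_z("top",T((572,180)),95)
print("br front",L,R,np.hypot(*(L-R)[:2]),"rear",at_z("top",T((597,72)),95),at_z("top",T((510,62)),95))
print("notch end",at_z("top",T((546,98)),95),at_z("top",T((529,162)),95))
for n,p,z in(("carton",(432,312),52),("glue",(217,281),155),("tape",(326,183),24)):print(n,at_z("top",p,z))
E
```

```text
42 311 318 278 284
9 356 360 231 232
pin px [314.23809524 281.16666667] [358.22222222 231.44444444]
pinhead tri [468.74146841 -60.2565282  168.3651212 ] [-0.07214577 -0.38710729  0.37409971  0.04083016] top@122 [470.9 -59.3 120. ]
671 294 339 249 294Traceback (most recent call last):
  File "<stdin>", line 15, in <module>
  File "<stdin>", line 8, in cen
    return umr_minimum(a, axis, None, out, keepdims, initial, where)
ValueError: zero-size array to reduction operation minimum which has no identity
```

```bash
cat > m.py <<'E'
from h import *
from scipy.optimize import least_squares
T=lambda p:np.array([275+(p[0]+.5)/4.4-.5,215+(p[1]+.5)/4.4-.5])
S=lambda p:np.array([295+(p[0]+.5)/2.5-.5,195+(p[1]+.5)/2.5-.5])
a=cv2.imread("pics/top0.png")
def tri(p,q):
    r=least_squares(lambda X:np.r_[proj("top",X)[0]-p,proj("side",X)[0]-q],[400,-100,100]);return r.x.round(1),r.fun.round(2)
m=cv2.inRange(cv2.cvtColor(a,cv2.COLOR_BGR2HSV),(0,120,80),(8,255,255));k=np.zeros_like(m);k[235:310,285:355]=1;m*=k
c=max(cv2.findContours(m,0,1)[0],key=cv2.contourArea)
W=np.array([at_z("top",p,99)[:2] for p in c[:,0].astype(float)])
f=least_squares(lambda q:np.hypot(*(W-q[:2]).T)-q[2],[450,-60,60],loss="soft_l1");print("wheel",f.x,np.abs(f.fun).mean())
print("pin top",at_z("top",(314.2,281.7),122),tri((314.5,281.8),S((160,92))))
print("nut",at_z("top",T((184,247)),110)); print("grip",at_z("top",T((238,167)),143))
print("plate corners",[at_z("top",T(p),10)[:2] for p in((60,160),(337,190),(40,335))])
L,R=at_z("top",T((483,150)),95),at_z("top",T((572,180)),95)
print("br front",L,R,np.hypot(*(L-R)[:2]),"rear",at_z("top",T((597,72)),95),at_z("top",T((510,62)),95))
print("notch end",at_z("top",T((546,98)),95),at_z("top",T((529,162)),95))
for n,p,z in(("carton",(432,312),52),("glue",(217,281),155),("tape",(326,183),24)):print(n,at_z("top",p,z))
E
python3 m.py
```

```text
wheel [495.02428697 -61.5960387   54.10967891] 9.810765763797361
pin top [469.4 -59.2 122. ] (array([467.4, -60.9, 168.1]), array([-0.09, -0.5 ,  0.48,  0.05]))
nut [499.  -64.7 110. ]
grip [543.2 -97.1 143. ]
plate corners [array([563.3,  16.9]), array([ 543.7, -160.5]), array([451.2,  28.8])]
br front [ 558.9 -245.8   95. ] [ 540.4 -299.7   95. ] 56.98648962692822 rear [ 606.6 -316.4   95. ] [ 612.9 -263.2   95. ]
notch end [ 590.7 -284.8   95. ] [ 551.5 -273.7   95. ]
carton [ 390.4 -377.7   52. ]
glue [468.5 189.4 155. ]
tape [756.3 -89.9  24. ]
```

```bash
python3 - <<'E'
from h import *
P=dict(nut=(498.5,-65.3,110),pintop=(468,-60.5,122),grip=(543.2,-97.1,145),brL=(558.9,-245.8,95),brR=(540.4,-299.7,95))
for k,X in P.items(): print(k,proj("top",X)[0].round(1),proj("side",X)[0].round(1))
E
python3 -c "
import cv2;b=cv2.imread('pics/side0.png');cv2.imwrite('pics/c1.png',cv2.resize(b[200:300,300:400],None,fx=6,fy=6,interpolation=cv2.INTER_CUBIC))"
```

```text
nut [316.6 270.9] [346.7 250.2]
pintop [314.7 282.2] [358.4 248.5]
grip [328.7 252.5] [333. 230.]
brL [384.4 248.7] [341.8 223.3]
brR [404.6 255.5] [352.8 216.5]
```

View pics/c1.png

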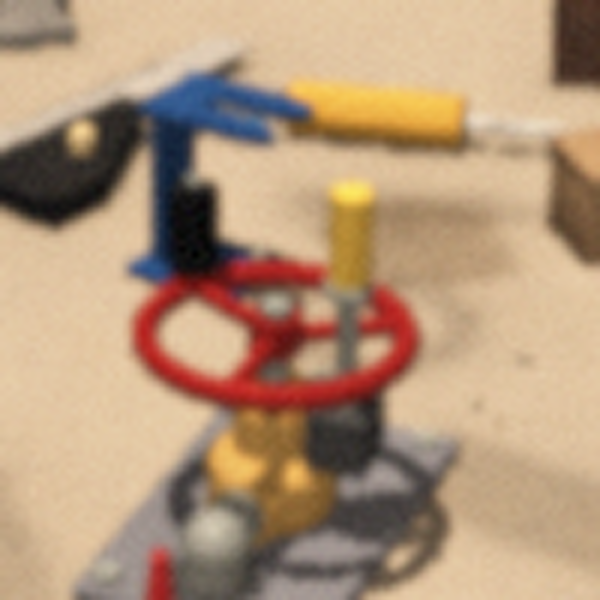

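```bash
python3 - <<'E'
from h import *
a=cv2.imread("pics/top0.png");b=cv2.imread("pics/side0.png")
A=cv2.resize(a[220:268,377:419],None,fx=12,fy=12,interpolation=cv2.INTER_CUBIC)
B=cv2.resize(b[205:253,315:365],None,fx=5,fy=12,interpolation=cv2.INTER_CUBIC)
A=cv2.convertScaleAbs(A,alpha=1.7)
cv2.imwrite("pics/c2.png",np.hstack([A,B]));print(A.shape)
E
```

```text
(576, 504, 3)
```

View pics/c2.png

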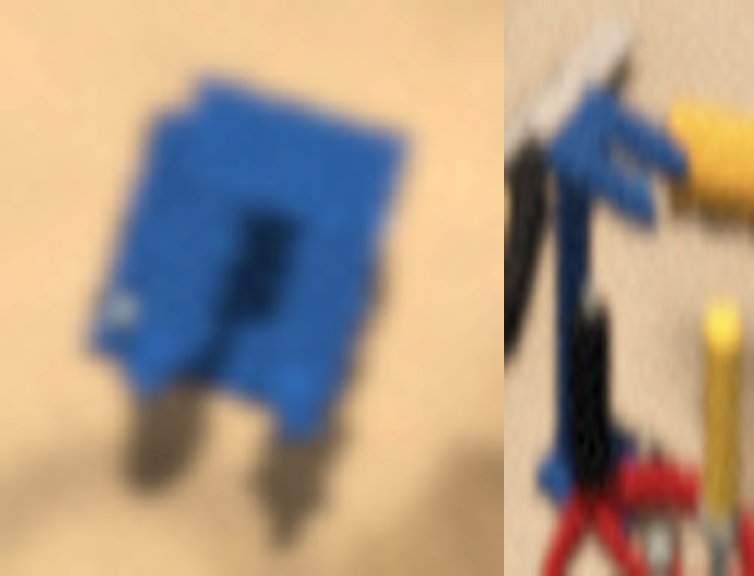

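```bash
python3 - <<'E'
from h import *
T=lambda x,y:(377+(x+.5)/12-.5,220+(y+.5)/12-.5)
P={k:at_z("top",T(*v),95) for k,v in dict(rl=(205,75),rr=(410,135),tipL=(145,393),tipR=(300,438),end=(270,210),n2=(252,310)).items()}
for k,v in P.items():print(k,v)
f=(P["tipL"]+P["tipR"])/2; r=(P["rl"]+P["rr"])/2
print(f,r,"yaw",np.arctan2(*(r-f)[1::-1]),np.arctan2((P["rr"]-P["rl"])[0],-(P["rr"]-P["rl"])[1]),np.linalg.norm(P["rr"]-P["rl"]))
yaw=-.275;x=np.array([np.cos(yaw),np.sin(yaw),0])
for nm,o in(("front",f+50*x),("end",P["end"]+4*x)):print(nm,"origin",o,"seat",o-10*x)
# side check: prong tips
o=f+50*x
y=np.array([-x[1],x[0],0])
print("side tips pred",proj("side",[f+y*12,f-y*12]),"seen",(315+(650-504)/5,205+222/12),(315+(685-504)/5,205+172/12))
# path check
print(sense()["tcp_rot"])
E
```

```text
rl [ 620.8 -271.8   95. ]
rr [ 607.1 -317.6   95. ]
tipL [ 549.2 -257.    95. ]
tipR [ 539.  -291.4   95. ]
end [ 590.2 -285.7   95. ]
n2 [ 567.7 -281.3   95. ]
[ 544.1 -274.2   95. ] [ 613.95 -294.7    95.  ] yaw -0.28547002389842024 -0.29065535205278314 47.80512524824089
front origin [ 592.22125988 -287.77734685   95.        ] seat [ 582.59700791 -285.06187748   95.        ]
end origin [ 594.04970079 -286.78618775   95.        ] seat [ 584.42544881 -284.07071838   95.        ]
side tips pred [[347.26435808 221.35231906]
 [351.45482745 218.37576997]] seen (344.2, 223.5) (351.2, 219.33333333333334)
[-3.14034259e+00  3.77505652e-05  4.26828857e-01]
```

```bash
cat > plan.py <<'E'
from h import *
def rows(target,n,yaw=None,nturn=None):
    """n rows from the measured pose to target xyz, turning to yaw in nturn rows"""
    s=sense();p=s["eef_pos"];y=s["tcp_rot"][2];d=(np.array(target)-p)/n
    nturn=nturn or n;dy=0 if yaw is None else (yaw-y)/nturn;out=[]
    for i in range(n):
        c,sn=np.cos(y),np.sin(y);t=dy if i<nturn else 0
        out.append([round(c*d[0]+sn*d[1],1),round(sn*d[0]-c*d[1],1),round(-d[2],1),round(-t,3)]);y+=t
    return out
E
python3 -c "
from plan import *
for r in rows((467,-61.5,240),13,-.287,6):print(r)"
```

```text
[np.float64(30.7), np.float64(-28.9), np.float64(0.7), np.float64(0.119)]
[np.float64(27.1), np.float64(-32.3), np.float64(0.7), np.float64(0.119)]
[np.float64(23.1), np.float64(-35.3), np.float64(0.7), np.float64(0.119)]
[np.float64(18.7), np.float64(-37.8), np.float64(0.7), np.float64(0.119)]
[np.float64(14.1), np.float64(-39.7), np.float64(0.7), np.float64(0.119)]
[np.float64(9.3), np.float64(-41.1), np.float64(0.7), np.float64(0.119)]
[np.float64(4.3), np.float64(-41.9), np.float64(0.7), 0]
[np.float64(4.3), np.float64(-41.9), np.float64(0.7), 0]
[np.float64(4.3), np.float64(-41.9), np.float64(0.7), 0]
[np.float64(4.3), np.float64(-41.9), np.float64(0.7), 0]
[np.float64(4.3), np.float64(-41.9), np.float64(0.7), 0]
[np.float64(4.3), np.float64(-41.9), np.float64(0.7), 0]
[np.float64(4.3), np.float64(-41.9), np.float64(0.7), 0]
```

Emit:
step_arm([
  [[30.7, -28.9, 0.7], 0.119, 0.6],
  [[27.1, -32.3, 0.7], 0.119, 0.6],
  [[23.1, -35.3, 0.7], 0.119, 0.6],
  [[18.7, -37.8, 0.7], 0.119, 0.6],
  [[14.1, -39.7, 0.7], 0.119, 0.6],
  [[9.3, -41.1, 0.7], 0.119, 0.6],
  [[4.3, -41.9, 0.7], 0, 0.6],
  [[4.3, -41.9, 0.7], 0, 0.6],
  [[4.3, -41.9, 0.7], 0, 0.6],
  [[4.3, -41.9, 0.7], 0, 0.6],
  [[4.3, -41.9, 0.7], 0, 0.6],
  [[4.3, -41.9, 0.7], 0, 0.6],
  [[4.3, -41.9, 0.7], 0, 0.6],
], force=40)

```text
clock: 1.72
eef_pos: [479.1, -51.0, 237.8]
tcp_rot: [-3.139, 0.004, -0.317]
contact_force: [0.1, -1.0, 1.2]
opening: 0.599
```

```bash
python3 -c "
from plan import *
s=sense();print(s['qpos'],s['eef_pos'],s['tcp_rot'])
for r in rows((467,-61.5,240),2,-.287,2):print(*r)"
```

```text
[-0.11142086  0.14418882  1.94172548  0.00381892  1.05925827  1.77424855] [479.10804038 -51.00960796 237.78912847] [-3.13906177  0.00418061 -0.31674319]
-4.1 6.9 -1.1 -0.015
-4.2 6.8 -1.1 -0.015
```

Emit:
step_arm([
  [[-4.1, 6.9, 10], -0.015, 0.6],
  [[-4.2, 6.8, 10], -0.015, 0.6],
  [[0, 0, 15], 0, 0.6],
  [[0, 0, 0], 0, 0.6],
])

```text
clock: 2.22
eef_pos: [465.4, -61.1, 199.8]
tcp_rot: [-3.139, 0.006, -0.283]
contact_force: [-0.3, -0.6, 0.7]
opening: 0.598
```

```bash
python3 -c "
from plan import *
a=grab_frame('side');b=grab_frame('top')
cv2.imwrite('pics/s1.png',np.hstack([crop(a,295,150,100,140,4),crop(b,270,215,100,140,4)]))
s=sense();print(s['eef_pos'],s['tcp_rot'],proj('side',s['eef_pos']),proj('top',s['eef_pos']))
for r in rows((467,-61.5,150),4,-.287,2):print(*r)"
```

```text
[466.41663367 -61.07488644 200.98072239] [-3.13905177  0.00428597 -0.28301904] [[360.01643879 219.17093656]] [[314.17249124 280.85202509]]
0.2 0.1 12.7 0.002
0.2 0.1 12.7 0.002
0.2 0.1 12.7 0
0.2 0.1 12.7 0
```

View pics/s1.png

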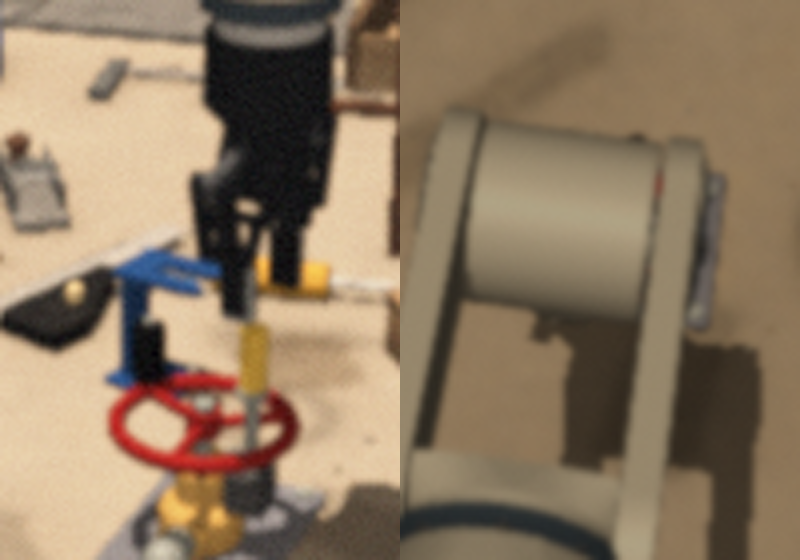

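The side view shows the jaws straddling the pin line: head at crop (254,325), TCP projected to (260,276). So I'll go down.

Emit:
step_arm([
  [[0.2, 0.1, 13], 0, 0.6],
  [[0.2, 0.1, 13], 0, 0.6],
  [[0, 0, 13], 0, 0.6],
  [[0, 0, 12], 0, 0.6],
  [[0, 0, 0], 0, 0.6],
])

```text
clock: 2.95
eef_pos: [466.8, -61.5, 146.4]
tcp_rot: [-3.139, 0.004, -0.284]
contact_force: [-0.6, 0.6, 0.1]
opening: 0.603
```

```bash
python3 -c "
from plan import *
s=sense();print(s['eef_pos'],s['tcp_rot'],s['contact_force'])"
```

```text
[466.78696669 -61.54491552 146.36919929] [-3.13901052  0.00411335 -0.283796  ] [-0.56628199  0.55506836  0.09861081]
```

Emit:
step_arm([
  [[0, 0, 0], 0, 0.4],
  [[0, 0, 0], 0, 0.3],
  [[0, 0, 0], 0, 0.1],
  [[0, 0, 0], 0, 0.1],
  [[0, 0, 0], 0, 0.1],
  [[0, 0, 0], 0, 0.1],
], force=40)

```text
clock: 3.7
eef_pos: [467.4, -61.5, 147.3]
tcp_rot: [-3.139, 0.003, -0.284]
contact_force: [-0.4, -0.5, -0.8]
opening: 0.194
```

Emit:
step_arm([
  [[0, 0, -4], 0, 0.1],
  [[0, 0, -8], 0, 0.1],
  [[0, 0, -12], 0, 0.1],
  [[0, 0, -15], 0, 0.1],
  [[0, 0, -15], 0, 0.1],
  [[0, 0, -15], 0, 0.1],
  [[0, 0, -10], 0, 0.1],
  [[0, 0, 0], 0, 0.1],
], force=60)

```text
clock: 4.7
eef_pos: [468.2, -61.9, 233.5]
tcp_rot: [-3.138, -0.0, -0.284]
contact_force: [-0.2, -0.7, -1.1]
opening: 0.197
```

```bash
python3 -c "
from plan import *
b=grab_frame('side');cv2.imwrite('pics/s2.png',crop(b,295,120,110,170,4)[:600])
s=sense();print(s['eef_pos'],s['tcp_rot'],s['contact_force'],s['opening'])
for r in rows((509,-263,218),8,-.287,4):print(*r)"
```

```text
[467.91814103 -61.88712703 232.980514  ] [-3.13843405e+00  5.40608439e-04 -2.83702062e-01] [ 0.68938917 -0.153467   -1.51349845] 0.19175800726988665
12.0 22.7 1.9 0.001
12.0 22.7 1.9 0.001
12.0 22.7 1.9 0.001
12.0 22.7 1.9 0.001
12.0 22.7 1.9 0
12.0 22.7 1.9 0
12.0 22.7 1.9 0
12.0 22.7 1.9 0
```

View pics/s2.png

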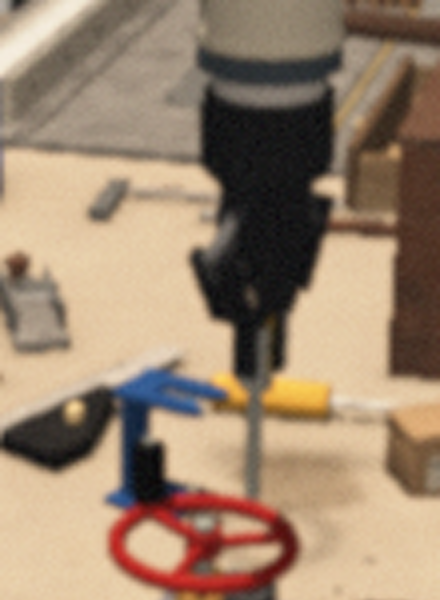

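Emit:
step_arm([
  [[12, 22.7, 2], 0, 0.1],
  [[12, 22.7, 2], 0, 0.1],
  [[12, 22.7, 2], 0, 0.1],
  [[12, 22.7, 2], 0, 0.1],
  [[12, 22.7, 2], 0, 0.1],
  [[12, 22.7, 2], 0, 0.1],
  [[12, 22.7, 2], 0, 0.1],
  [[12, 22.7, 2], 0, 0.1],
  [[0, 0, 0], 0, 0.1],
])

```text
clock: 5.88
eef_pos: [507.4, -268.3, 208.6]
tcp_rot: [-3.137, 0.011, -0.282]
contact_force: [0.9, 0.5, -1.6]
opening: 0.196
```

```bash
python3 -c "
from plan import *
s=sense();print(s['eef_pos'],s['tcp_rot'],s['contact_force'],s['opening'])
for r in rows((509,-262.8,129),6,-.287,3):print(*r)"
```

```text
[ 507.41821356 -268.27320701  208.63642691] [-3.13710861  0.01131071 -0.28226225] [ 0.91007438  0.45303015 -1.56182725] 0.1955723836134258
-0.0 -0.9 13.3 0.002
-0.0 -0.9 13.3 0.002
-0.0 -0.9 13.3 0.002
-0.0 -0.9 13.3 0
-0.0 -0.9 13.3 0
-0.0 -0.9 13.3 0
```

Emit:
step_arm([
  [[0, -0.9, 12], 0.002, 0.1],
  [[0, -0.9, 12], 0.002, 0.1],
  [[0, -0.9, 12], 0.002, 0.1],
  [[0, -0.9, 12], 0, 0.1],
  [[0, -0.9, 12], 0, 0.1],
  [[0, -0.9, 10], 0, 0.1],
  [[0, 0, 0], 0, 0.1],
  [[0, 0, 0], 0, 0.1],
])

```text
clock: 6.88
eef_pos: [507.3, -259.7, 132.3]
tcp_rot: [-3.136, 0.015, -0.287]
contact_force: [-0.0, 0.1, -1.4]
opening: 0.19
```

```bash
python3 -c "
from plan import *
s=sense();p=s['eef_pos'];print(p,s['tcp_rot'],s['contact_force'],s['opening'])
for r in rows((509,-262.8,129),3,-.287,2):print(*r)
a=grab_frame('side');b=grab_frame('top')
cv2.imwrite('pics/s3.png',np.hstack([crop(a,310,140,80,120,5),crop(b,360,215,80,120,5)]))
print(proj('side',[p+[0,0,-26],p+[0,0,-101]]),proj('top',p))"
```

```text
[ 507.25393724 -259.71515893  132.3420468 ] [-3.13598512  0.01454293 -0.28714548] [-0.04894594  0.0907487  -1.38783176] 0.190436222291045
0.8 0.8 1.1 -0.0
0.8 0.8 1.1 -0.0
0.8 0.8 1.1 0
[[360.93194104 219.79103805]
 [360.13629366 243.50851676]] [[391.42428345 266.68901623]]
```

View pics/s3.png

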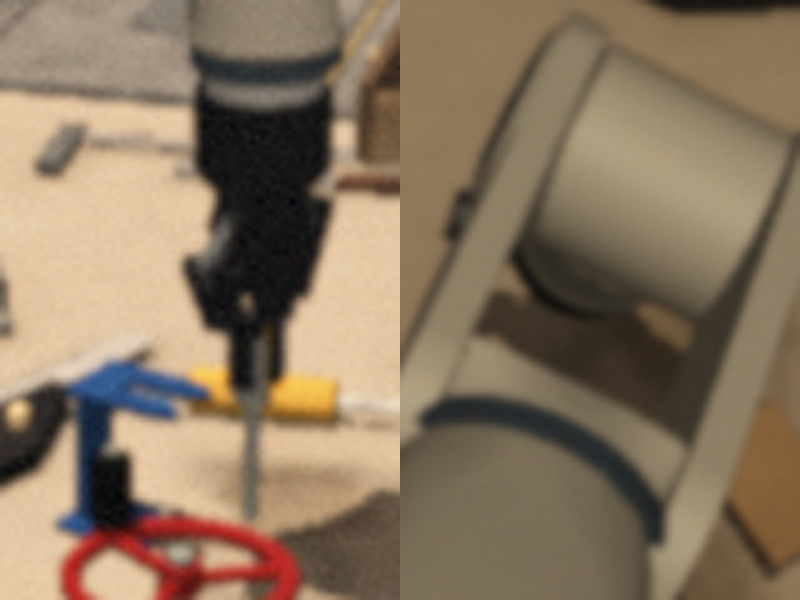

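Emit:
step_arm([
  [[4, 1.5, 2], 0, 0.1],
  [[4, 1.6, 2], 0, 0.1],
  [[10, 0, 0], 0, 0.1],
  [[8, 0, 0], 0, 0.1],
  [[0, 0, 0], 0, 0.1],
])

```text
clock: 7.6
eef_pos: [534.1, -271.5, 128.8]
tcp_rot: [-3.136, 0.012, -0.288]
contact_force: [-0.2, -0.1, -1.1]
opening: 0.195
```

```bash
cat > br.py <<'E'
from plan import *
s=sense();p=s['eef_pos'];c,n=np.cos(-.287),np.sin(-.287)
print("along",(p[0]*c+p[1]*n-640.2).round(2),"lat",(-p[0]*n+p[1]*c+108.6).round(2),"collar z",p[2]-26.3,s['tcp_rot'],s['contact_force'].round(1),s['wrist_torque'].round(2),s['opening'])
E
python3 br.py
```

```text
along -51.12 lat -0.64 collar z 102.52454957565324 [-3.13648524  0.0118703  -0.28751188] [-0.2 -0.1 -1.1] [ 0.03  0.06 -0.03] 0.19501814114872457
```

Emit:
step_arm([
  [[5, -0.6, 0.5], 0, 0.1],
  [[5, 0, 0], 0, 0.1],
  [[5, 0, 0], 0, 0.1],
  [[4, 0, 0], 0, 0.1],
  [[0, 0, 0], 0, 0.1],
])

```text
clock: 8.22
eef_pos: [553.6, -276.5, 127.9]
tcp_rot: [-3.136, 0.012, -0.287]
contact_force: [-0.6, 0.0, -2.3]
opening: 0.194
```

```bash
python3 br.py; python3 -c "
from plan import *
a=grab_frame('side');cv2.imwrite('pics/s4.png',crop(a,310,190,70,60,10))"
```

```text
along -30.99 lat 0.16 collar z 101.61871606287167 [-3.13642824  0.01232344 -0.28733753] [-0.6  0.  -2.3] [-0.01  0.01 -0.01] 0.1942923975595616
```

View pics/s4.png

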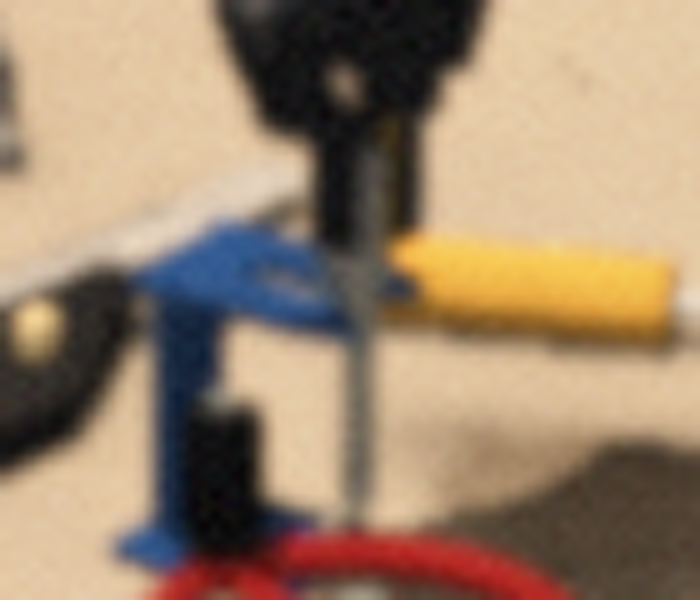

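The shank at crop (358,350) is between the prong tips (345,320) and (405,285), and I feel no contact. I'll keep sliding in.

Emit:
step_arm([
  [[5, 0, 0], 0, 0.1],
  [[5, 0, 0], 0, 0.1],
  [[5, 0, 0], 0, 0.1],
  [[4, 0, 0], 0, 0.1],
  [[0, 0, 0], 0, 0.1],
])

```text
clock: 8.9
eef_pos: [572.8, -282.1, 127.6]
tcp_rot: [-3.136, 0.013, -0.287]
contact_force: [-0.1, -0.1, -1.4]
opening: 0.194
```

```bash
python3 br.py
```

```text
along -10.92 lat 0.16 collar z 101.31307362715613 [-3.13636234  0.01255631 -0.2873759 ] [-0.1 -0.1 -1.4] [-0.03  0.04  0.01] 0.19369503309623648
```

Emit:
step_arm([
  [[4, 0, 0], 0, 0.1],
  [[3, 0, 0], 0, 0.1],
  [[2, 0, 0], 0, 0.1],
  [[1.5, 0, 0], 0, 0.1],
  [[0, 0, 0], 0, 0.1],
])

```text
clock: 9.52
eef_pos: [583.4, -285.3, 127.4]
tcp_rot: [-3.136, 0.013, -0.287]
contact_force: [0.2, -0.5, -1.9]
opening: 0.193
```

```bash
python3 br.py
```

```text
along 0.09 lat 0.14 collar z 101.10975485989175 [-3.13633964  0.01285265 -0.28742345] [ 0.2 -0.5 -1.9] [-0.04 -0.02  0.05] 0.192956700831949
```

Emit:
step_arm([
  [[1, 0, 0], 0, 0.1],
  [[1, 0, 0], 0, 0.1],
  [[0, 0, 0], 0, 0.1],
])

```text
clock: 9.9
eef_pos: [585.0, -285.7, 127.3]
tcp_rot: [-3.136, 0.014, -0.287]
contact_force: [0.2, -0.0, -2.4]
opening: 0.192
```

```bash
python3 br.py
```

```text
along 1.74 lat 0.18 collar z 101.00304827500017 [-3.13628033  0.01376009 -0.28736111] [ 0.2 -0.  -2.4] [ 0.    0.04 -0.01] 0.1918154689585414
```

Emit:
step_arm([
  [[0, 0, 2], 0, 0.1],
  [[0, 0, 2], 0, 0.1],
  [[0, 0, 1], 0, 0.1],
  [[0, 0, 0.5], 0, 0.1],
  [[0, 0, 0], 0, 0.1],
])

```text
clock: 10.52
eef_pos: [584.9, -285.6, 121.3]
tcp_rot: [-3.136, 0.014, -0.287]
contact_force: [0.9, 0.8, -0.7]
opening: 0.193
```

```bash
python3 br.py
```

```text
along 1.66 lat 0.21 collar z 94.96249323529673 [-3.13624177  0.01370968 -0.2874168 ] [ 0.9  0.8 -0.7] [0.01 0.03 0.  ] 0.19283876340116313
```

Just about at contact, so I'll nudge down a little more and then open.

Emit:
step_arm([
  [[0, 0, 0.8], 0, 0.1],
  [[0, 0, 0.5], 0, 0.1],
  [[0, 0, 0], 0, 0.1],
])

```text
clock: 10.9
eef_pos: [585.0, -285.7, 121.2]
tcp_rot: [-3.136, 0.013, -0.287]
contact_force: [-0.9, 0.9, -0.8]
opening: 0.193
```

```bash
python3 br.py
```

```text
along 1.72 lat 0.2 collar z 94.91846204151085 [-3.1363042   0.01334442 -0.28739075] [-0.9  0.9 -0.8] [0.01 0.08 0.  ] 0.1929308365612975
```

Emit:
step_arm([
  [[0, 0, 0], 0, 0.3],
  [[0, 0, 0], 0, 0.5],
  [[0, 0, 0], 0, 0.6],
  [[0, 0, 0], 0, 0.6],
  [[0, 0, -10], 0, 0.6],
  [[0, 0, -20], 0, 0.6],
  [[0, 0, -20], 0, 0.6],
  [[0, 0, -20], 0, 0.6],
  [[0, 0, 0], 0, 0.6],
])

```text
clock: 12.02
eef_pos: [587.4, -287.1, 198.5]
tcp_rot: [-3.137, 0.008, -0.287]
contact_force: [-0.3, 0.0, 0.4]
opening: 0.601
```

```bash
python3 br.py; python3 -c "
from plan import *
a=grab_frame('side');cv2.imwrite('pics/s5.png',crop(a,310,190,70,60,8))
for r in rows((543.2,-97.1,205),8,-.287,3):print(*r)"
```

```text
along 4.46 lat -0.49 collar z 172.24701443262072 [-3.13715141  0.00820964 -0.28746886] [-0.3  0.   0.4] [ 0.02  0.05 -0.03] 0.6009801592967767
-12.0 -21.2 -0.9 -0.0
-12.0 -21.2 -0.9 -0.0
-12.0 -21.2 -0.9 -0.0
-12.0 -21.2 -0.9 0
-12.0 -21.2 -0.9 0
-12.0 -21.2 -0.9 0
-12.0 -21.2 -0.9 0
-12.0 -21.2 -0.9 0
```

View pics/s5.png

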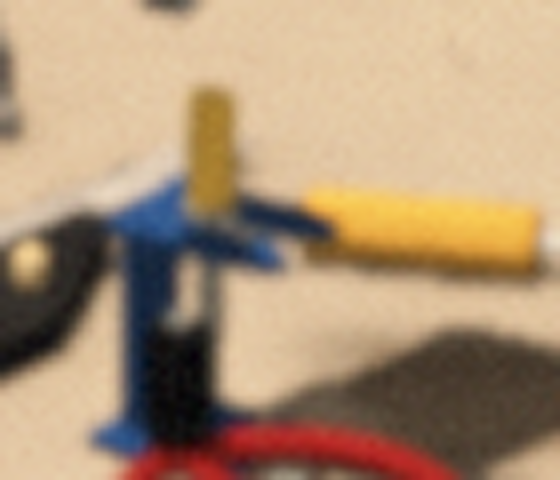

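The pin hangs upright in the notch, with its head at crop (212,150) and the collar on the plate, and it is released. Next is the crank grip.

Emit:
step_arm([
  [[-12, -21.2, -1], 0, 0.6],
  [[-12, -21.2, -1], 0, 0.6],
  [[-12, -21.2, -1], 0, 0.6],
  [[-12, -21.2, -1], 0, 0.6],
  [[-12, -21.2, -1], 0, 0.6],
  [[-12, -21.2, -1], 0, 0.6],
  [[-12, -21.2, -1], 0, 0.6],
  [[-12, -21.2, -1], 0, 0.6],
  [[0, 0, 0], 0, 0.6],
])

```text
clock: 13.2
eef_pos: [536.4, -80.2, 205.9]
tcp_rot: [-3.136, 0.015, -0.284]
contact_force: [0.6, -0.9, -0.3]
opening: 0.602
```

```bash
python3 br.py; python3 -c "
from plan import *
print(sense()['eef_pos'])
for r in rows((543.2,-97.1,128),7,-.287,3):print(*r)"
```

```text
along -103.05 lat 183.57 collar z 179.58358091563161 [-3.13557956  0.01464859 -0.28354978] [ 0.6 -0.9 -0.3] [-0.08 -0.01  0.02] 0.6015252509278911
[536.39750372 -80.15211783 205.88358092]
1.6 2.1 11.1 0.001
1.6 2.1 11.1 0.001
1.6 2.0 11.1 0.001
1.6 2.0 11.1 0
1.6 2.0 11.1 0
1.6 2.0 11.1 0
1.6 2.0 11.1 0
```

Emit:
step_arm([
  [[5.5, 7, 10], 0.002, 0.6],
  [[5.5, 7, 10], 0.002, 0.6],
  [[0, 0, 5], 0, 0.6],
  [[0, 0, 0], 0, 0.6],
])

```text
clock: 13.7
eef_pos: [543.0, -98.8, 178.0]
tcp_rot: [-3.136, 0.015, -0.289]
contact_force: [0.2, 0.4, 0.1]
opening: 0.597
```

```bash
python3 -c "
from plan import *
print(sense()['eef_pos'])
for r in rows((543.2,-97.1,128),4,-.287,3):print(*r)"
```

```text
[543.04149521 -98.83632309 177.97508586]
-0.1 -0.4 12.5 -0.001
-0.1 -0.4 12.5 -0.001
-0.1 -0.4 12.5 -0.001
-0.1 -0.4 12.5 0
```

Emit:
step_arm([
  [[0, -0.8, 12], 0, 0.6],
  [[0, -0.8, 12], 0, 0.6],
  [[0, 0, 12], 0, 0.6],
  [[0, 0, 10], 0, 0.6],
  [[0, 0, 0], 0, 0.6],
  [[0, 0, 0], 0, 0.6],
])

```text
clock: 14.45
eef_pos: [542.5, -96.7, 128.2]
tcp_rot: [-3.136, 0.016, -0.289]
contact_force: [0.1, -0.9, 0.2]
opening: 0.601
```

```bash
python3 -c "
from plan import *
s=sense();print(s['eef_pos'],s['contact_force'])"
```

```text
[542.53077678 -96.69825996 128.17091044] [ 0.13621019 -0.88023131  0.2265485 ]
```

Emit:
step_arm([
  [[0, 0, 0], 0, 0.4],
  [[0, 0, 0], 0, 0.3],
  [[0, 0, 0], 0, 0.15],
  [[0, 0, 0], 0, 0.15],
  [[0, 0, 0], 0, 0.15],
], force=60)

```text
clock: 15.08
eef_pos: [543.1, -96.9, 129.2]
tcp_rot: [-3.136, 0.015, -0.289]
contact_force: [-0.0, 0.1, -1.4]
opening: 0.247
```

```bash
cat > arc.py <<'E'
import sys,json,os
from plan import *
from scipy.spatial.transform import Rotation as Ro
C=np.array(json.load(open("C.json"))) if os.path.exists("C.json") else np.array([498.3,-65.2,55.])
def arc(dth,n,hold=0):
    s=sense();p=s["eef_pos"];R=Ro.from_euler("xyz",s["tcp_rot"]).as_matrix()
    th=np.arctan2(p[1]-C[1],p[0]-C[0]);out=[];q=p.copy()
    for i in range(1,n+1):
        a=th+dth*i/n;t=np.array([C[0]+C[2]*np.cos(a),C[1]+C[2]*np.sin(a),129.])
        d=R.T@(t-q);q=t;out.append([[float(round(v,1)) for v in d],0,0.15])
    print(json.dumps(out))
s=sense();p=s["eef_pos"];f=s["contact_force"]
L=json.load(open("log.json")) if os.path.exists("log.json") else []
L.append(p.tolist());json.dump(L,open("log.json","w"))
th=np.arctan2(p[1]-C[1],p[0]-C[0]);t=np.array([-np.sin(th),np.cos(th)])
print("clock",s["clock"],"p",p.round(2),"th",th.round(4),"r",np.hypot(*(p[:2]-C[:2])).round(2),"Ft",(f[:2]@t).round(2),"Fr",(f[0]*np.cos(th)+f[1]*np.sin(th)).round(2),"Fz",f[2].round(1),"yaw",s["tcp_rot"][2].round(3),"open",round(s["opening"],3))
if len(sys.argv)>2: arc(float(sys.argv[1]),int(sys.argv[2]))
E
python3 arc.py -1.2 8
```

```text
clock 15.075 p [543.09 -96.86 129.22] th -0.6153 r 54.84 Ft 0.09 Fr -0.12 Fz -1.4 yaw -0.289 open 0.247
[[[-3.1, 7.6, 0.2], 0, 0.15], [[-4.3, 7.0, 0.0], 0, 0.15], [[-5.3, 6.3, 0.0], 0, 0.15], [[-6.2, 5.4, 0.1], 0, 0.15], [[-6.9, 4.4, 0.1], 0, 0.15], [[-7.5, 3.4, 0.1], 0, 0.15], [[-7.9, 2.2, 0.1], 0, 0.15], [[-8.2, 1.0, 0.1], 0, 0.15]]
```

Emit:
step_arm([
  [[-3.1, 7.6, 0.2], 0, 0.15],
  [[-4.3, 7.0, 0.0], 0, 0.15],
  [[-5.3, 6.3, 0.0], 0, 0.15],
  [[-6.2, 5.4, 0.1], 0, 0.15],
])

```text
clock: 15.58
eef_pos: [516.2, -117.0, 129.1]
tcp_rot: [-3.135, 0.014, -0.289]
contact_force: [0.1, 6.1, 1.9]
opening: 0.249
```

```bash
python3 arc.py -0.9 6
```

```text
clock 15.575 p [ 516.25 -117.    129.15] th -1.2372 r 54.82 Ft 2.09 Fr -5.72 Fz 1.9 yaw -0.289 open 0.249
[[[-6.9, 4.4, 0.2], 0, 0.15], [[-7.6, 3.2, 0.1], 0, 0.15], [[-8.0, 2.0, 0.1], 0, 0.15], [[-8.2, 0.8, 0.1], 0, 0.15], [[-8.2, -0.4, 0.1], 0, 0.15], [[-8.1, -1.7, 0.1], 0, 0.15]]
```

Emit:
step_arm([
  [[-6.9, 4.4, 0.2], 0, 0.15],
  [[-7.6, 3.2, 0.1], 0, 0.15],
  [[-8.0, 2.0, 0.1], 0, 0.15],
  [[-8.2, 0.8, 0.1], 0, 0.15],
  [[-8.2, -0.4, 0.1], 0, 0.15],
  [[-8.1, -1.7, 0.1], 0, 0.15],
])

```text
clock: 16.32
eef_pos: [467.7, -110.8, 129.2]
tcp_rot: [-3.13, 0.009, -0.292]
contact_force: [6.7, 4.8, -5.2]
opening: 0.248
```

```bash
python3 arc.py -1.05 7
```

```text
clock 16.325 p [ 467.7  -110.84  129.25] th -2.1614 r 54.95 Ft 2.88 Fr -7.65 Fz -5.2 yaw -0.292 open 0.248
[[[-7.7, -3.0, 0.4], 0, 0.15], [[-7.1, -4.1, 0.1], 0, 0.15], [[-6.4, -5.1, 0.1], 0, 0.15], [[-5.6, -6.0, 0.1], 0, 0.15], [[-4.6, -6.8, 0.1], 0, 0.15], [[-3.6, -7.4, 0.1], 0, 0.15], [[-2.4, -7.9, 0.1], 0, 0.15]]
```

Emit:
step_arm([
  [[-7.7, -3.0, 0.1], 0, 0.15],
  [[-7.1, -4.1, 0.1], 0, 0.15],
  [[-6.4, -5.1, 0.1], 0, 0.15],
  [[-5.6, -6.0, 0.1], 0, 0.15],
  [[-4.6, -6.8, 0.1], 0, 0.15],
  [[-3.6, -7.4, 0.1], 0, 0.15],
  [[-2.4, -7.9, 0.1], 0, 0.15],
])

```text
clock: 17.2
eef_pos: [443.2, -61.2, 129.2]
tcp_rot: [-3.132, 0.003, -0.292]
contact_force: [4.2, -2.8, -5.4]
opening: 0.241
```

```bash
python3 arc.py -0.4 6
```

```text
clock 17.2 p [443.22 -61.16 129.19] th 3.0683 r 55.23 Ft 2.52 Fr -4.38 Fz -5.4 yaw -0.292 open 0.241
[[[-0.5, -3.7, 0.2], 0, 0.15], [[-0.4, -3.6, 0.0], 0, 0.15], [[-0.2, -3.7, 0.0], 0, 0.15], [[0.1, -3.7, 0.0], 0, 0.15], [[0.3, -3.7, 0.0], 0, 0.15], [[0.5, -3.6, 0.0], 0, 0.15]]
```

Emit:
step_arm([
  [[-0.5, -3.7, 0], 0, 0.15],
  [[-0.4, -3.6, 0.0], 0, 0.15],
  [[-0.2, -3.7, 0.0], 0, 0.15],
  [[0.1, -3.7, 0.0], 0, 0.15],
])

```text
clock: 17.7
eef_pos: [446.6, -45.8, 129.2]
tcp_rot: [-3.133, 0.004, -0.291]
contact_force: [2.1, -3.2, -5.6]
opening: 0.249
```

```bash
python3 arc.py -0.25 6
```

```text
clock 17.7 p [446.57 -45.81 129.23] th 2.783 r 55.24 Ft 2.26 Fr -3.08 Fz -5.6 yaw -0.291 open 0.249
[[[0.4, -2.3, 0.2], 0, 0.15], [[0.3, -2.3, 0.0], 0, 0.15], [[0.4, -2.3, 0.0], 0, 0.15], [[0.5, -2.2, 0.0], 0, 0.15], [[0.6, -2.2, 0.0], 0, 0.15], [[0.7, -2.2, 0.0], 0, 0.15]]
```

Emit:
step_arm([
  [[0.6, -2.3, 0], 0, 0.15],
  [[0.6, -2.3, 0.0], 0, 0.15],
  [[0.7, -2.3, 0.0], 0, 0.15],
  [[0.8, -2.2, 0.0], 0, 0.15],
])

```text
clock: 18.2
eef_pos: [449.7, -38.7, 129.1]
tcp_rot: [-3.137, 0.008, -0.289]
contact_force: [-7.1, -23.4, 4.2]
opening: 0.247
```

```bash
python3 arc.py -0.15 4
```

```text
clock 18.2 p [449.74 -38.72 129.11] th 2.6424 r 55.31 Ft 23.9 Fr -4.96 Fz 4.2 yaw -0.289 open 0.247
[[[0.8, -1.9, 0.1], 0, 0.15], [[0.5, -2.0, 0.0], 0, 0.15], [[0.6, -2.0, 0.0], 0, 0.15], [[0.7, -1.9, 0.0], 0, 0.15]]
```

Emit:
step_arm([
  [[0, 0, 0], 0, 0.15],
  [[0, 0, 0], 0, 0.15],
])

```text
clock: 18.45
eef_pos: [449.5, -39.2, 129.2]
tcp_rot: [-3.138, 0.008, -0.289]
contact_force: [1.1, -1.0, -2.4]
opening: 0.248
```

```bash
python3 arc.py 1.05 6; python3 - <<'E'
import json,numpy as np
from scipy.optimize import least_squares
P=np.array(json.load(open('log.json')))[:,:2]
print(P.round(1).tolist());f=least_squares(lambda q:np.hypot(*(P-q[:2]).T)-q[2],[498,-65,55]);print(f.x,f.fun.round(2))
E
```

```text
clock 18.45 p [449.55 -39.18 129.19] th 2.6513 r 55.26 Ft 0.38 Fr -1.41 Fz -2.4 yaw -0.289 open 0.248
[[[-0.8, 9.6, 0.2], 0, 0.15], [[0.6, 9.6, -0.0], 0, 0.15], [[2.3, 9.3, -0.0], 0, 0.15], [[3.8, 8.8, -0.1], 0, 0.15], [[5.3, 8.0, -0.1], 0, 0.15], [[6.6, 7.0, -0.1], 0, 0.15]]
[[543.1, -96.9], [516.2, -117.0], [467.7, -110.8], [443.2, -61.2], [446.6, -45.8], [449.7, -38.7], [449.5, -39.2]]
[498.1757902  -64.98064258  55.06973135] [ 0.   -0.   -0.    0.02 -0.02  0.03 -0.02]
```

```bash
echo '[498.18,-64.98,55.07]'>C.json; python3 arc.py 3.0 20
```

```text
clock 18.45 p [449.55 -39.18 129.19] th 2.6538 r 55.05 Ft 0.38 Fr -1.41 Fz -2.4 yaw -0.289 open 0.248
[[[-1.0, 8.2, 0.2], 0, 0.15], [[0.2, 8.2, -0.0], 0, 0.15], [[1.4, 8.1, -0.0], 0, 0.15], [[2.6, 7.8, -0.0], 0, 0.15], [[3.8, 7.3, -0.1], 0, 0.15], [[4.8, 6.7, -0.1], 0, 0.15], [[5.8, 5.9, -0.1], 0, 0.15], [[6.6, 5.0, -0.1], 0, 0.15], [[7.3, 3.9, -0.1], 0, 0.15], [[7.8, 2.8, -0.1], 0, 0.15], [[8.1, 1.6, -0.1], 0, 0.15], [[8.2, 0.4, -0.1], 0, 0.15], [[8.2, -0.9, -0.1], 0, 0.15], [[8.0, -2.1, -0.1], 0, 0.15], [[7.6, -3.3, -0.1], 0, 0.15], [[7.0, -4.4, -0.0], 0, 0.15], [[6.3, -5.4, -0.0], 0, 0.15], [[5.4, -6.2, -0.0], 0, 0.15], [[4.4, -7.0, -0.0], 0, 0.15], [[3.3, -7.6, -0.0], 0, 0.15]]
```

Emit:
step_arm([
  [[-1.0, 8.2, 0.1], 0, 0.15],
  [[0.2, 8.2, 0.0], 0, 0.15],
  [[1.4, 8.1, 0.0], 0, 0.15],
  [[2.6, 7.8, 0.0], 0, 0.15],
  [[3.8, 7.3, -0.1], 0, 0.15],
  [[4.8, 6.7, -0.1], 0, 0.15],
  [[5.8, 5.9, -0.1], 0, 0.15],
  [[6.6, 5.0, -0.1], 0, 0.15],
  [[7.3, 3.9, -0.1], 0, 0.15],
  [[7.8, 2.8, -0.1], 0, 0.15],
  [[8.1, 1.6, -0.1], 0, 0.15],
  [[8.2, 0.4, -0.1], 0, 0.15],
  [[8.2, -0.9, -0.1], 0, 0.15],
  [[8.0, -2.1, -0.1], 0, 0.15],
  [[7.6, -3.3, -0.1], 0, 0.15],
  [[7.0, -4.4, 0.0], 0, 0.15],
  [[6.3, -5.4, 0.0], 0, 0.15],
  [[5.4, -6.2, 0.0], 0, 0.15],
  [[4.4, -7.0, 0.0], 0, 0.15],
  [[3.3, -7.6, 0.0], 0, 0.15],
])

```text
clock: 20.95
eef_pos: [541.8, -98.9, 129.2]
tcp_rot: [-3.129, 0.025, -0.295]
contact_force: [-2.8, -0.9, 2.7]
opening: 0.245
```

```bash
python3 arc.py 3.0 20
```

```text
clock 20.95 p [541.76 -98.89 129.17] th -0.6613 r 55.22 Ft -2.44 Fr -1.71 Fz 2.7 yaw -0.295 open 0.245
[[[2.2, -8.0, 0.2], 0, 0.15], [[1.2, -8.2, 0.1], 0, 0.15], [[-0.1, -8.3, 0.1], 0, 0.15], [[-1.3, -8.1, 0.1], 0, 0.15], [[-2.5, -7.9, 0.2], 0, 0.15], [[-3.7, -7.4, 0.2], 0, 0.15], [[-4.7, -6.8, 0.2], 0, 0.15], [[-5.7, -6.0, 0.2], 0, 0.15], [[-6.5, -5.1, 0.2], 0, 0.15], [[-7.2, -4.0, 0.2], 0, 0.15], [[-7.7, -2.9, 0.2], 0, 0.15], [[-8.1, -1.7, 0.2], 0, 0.15], [[-8.2, -0.5, 0.2], 0, 0.15], [[-8.2, 0.7, 0.2], 0, 0.15], [[-8.0, 1.9, 0.2], 0, 0.15], [[-7.6, 3.1, 0.2], 0, 0.15], [[-7.1, 4.2, 0.1], 0, 0.15], [[-6.4, 5.2, 0.1], 0, 0.15], [[-5.5, 6.1, 0.1], 0, 0.15], [[-4.5, 6.9, 0.0], 0, 0.15]]
```

Emit:
step_arm([
  [[2.2, -8.0, 0.1], 0, 0.15],
  [[1.2, -8.2, 0.1], 0, 0.15],
  [[-0.1, -8.3, 0.1], 0, 0.15],
  [[-1.3, -8.1, 0.1], 0, 0.15],
  [[-2.5, -7.9, 0.1], 0, 0.15],
  [[-3.7, -7.4, 0.1], 0, 0.15],
  [[-4.7, -6.8, 0.1], 0, 0.15],
  [[-5.7, -6.0, 0.1], 0, 0.15],
  [[-6.5, -5.1, 0.1], 0, 0.15],
  [[-7.2, -4.0, 0.1], 0, 0.15],
  [[-7.7, -2.9, 0.1], 0, 0.15],
  [[-8.1, -1.7, 0.1], 0, 0.15],
  [[-8.2, -0.5, 0.1], 0, 0.15],
  [[-8.2, 0.7, 0.1], 0, 0.15],
  [[-8.0, 1.9, 0.1], 0, 0.15],
  [[-7.6, 3.1, 0.1], 0, 0.15],
  [[-7.1, 4.2, 0.1], 0, 0.15],
  [[-6.4, 5.2, 0.1], 0, 0.15],
  [[-5.5, 6.1, 0.1], 0, 0.15],
  [[-4.5, 6.9, 0.0], 0, 0.15],
])

```text
clock: 23.45
eef_pos: [460.5, -24.8, 129.3]
tcp_rot: [-3.139, 0.013, -0.288]
contact_force: [4.0, -0.7, -4.7]
opening: 0.25
```

```bash
python3 arc.py 3.0 20
```

```text
clock 23.45 p [460.53 -24.78 129.25] th 2.3235 r 55.08 Ft -2.42 Fr -3.25 Fz -4.7 yaw -0.288 open 0.25
[[[-3.6, 7.4, 0.3], 0, 0.15], [[-2.5, 7.9, 0.0], 0, 0.15], [[-1.3, 8.2, -0.0], 0, 0.15], [[-0.0, 8.3, -0.0], 0, 0.15], [[1.2, 8.2, -0.0], 0, 0.15], [[2.4, 7.9, -0.1], 0, 0.15], [[3.6, 7.4, -0.1], 0, 0.15], [[4.6, 6.8, -0.1], 0, 0.15], [[5.6, 6.1, -0.1], 0, 0.15], [[6.4, 5.2, -0.1], 0, 0.15], [[7.1, 4.1, -0.1], 0, 0.15], [[7.7, 3.0, -0.1], 0, 0.15], [[8.0, 1.8, -0.1], 0, 0.15], [[8.2, 0.6, -0.1], 0, 0.15], [[8.2, -0.6, -0.1], 0, 0.15], [[8.0, -1.8, -0.1], 0, 0.15], [[7.7, -3.0, -0.1], 0, 0.15], [[7.1, -4.1, -0.1], 0, 0.15], [[6.4, -5.2, -0.1], 0, 0.15], [[5.6, -6.1, -0.1], 0, 0.15]]
```

Emit:
step_arm([
  [[-3.6, 7.4, 0], 0, 0.15],
  [[-2.5, 7.9, 0.0], 0, 0.15],
  [[-1.3, 8.2, 0.0], 0, 0.15],
  [[0.0, 8.3, 0.0], 0, 0.15],
  [[1.2, 8.2, 0.0], 0, 0.15],
  [[2.4, 7.9, -0.1], 0, 0.15],
  [[3.6, 7.4, -0.1], 0, 0.15],
  [[4.6, 6.8, -0.1], 0, 0.15],
  [[5.6, 6.1, -0.1], 0, 0.15],
  [[6.4, 5.2, -0.1], 0, 0.15],
  [[7.1, 4.1, -0.1], 0, 0.15],
  [[7.7, 3.0, -0.1], 0, 0.15],
  [[8.0, 1.8, -0.1], 0, 0.15],
  [[8.2, 0.6, -0.1], 0, 0.15],
  [[8.2, -0.6, -0.1], 0, 0.15],
  [[8.0, -1.8, -0.1], 0, 0.15],
  [[7.7, -3.0, -0.1], 0, 0.15],
  [[7.1, -4.1, -0.1], 0, 0.15],
  [[6.4, -5.2, -0.1], 0, 0.15],
  [[5.6, -6.1, -0.1], 0, 0.15],
])

```text
clock: 25.95
eef_pos: [529.0, -110.8, 129.2]
tcp_rot: [-3.125, 0.022, -0.297]
contact_force: [-2.9, 0.0, 2.5]
opening: 0.249
```

```bash
python3 arc.py 3.0 20
```

```text
clock 25.95 p [ 528.97 -110.78  129.16] th -0.979 r 55.19 Ft -2.4 Fr -1.65 Fz 2.5 yaw -0.297 open 0.249
[[[4.6, -6.9, 0.2], 0, 0.15], [[3.6, -7.4, 0.0], 0, 0.15], [[2.5, -7.9, 0.1], 0, 0.15], [[1.3, -8.2, 0.1], 0, 0.15], [[0.1, -8.3, 0.1], 0, 0.15], [[-1.2, -8.2, 0.2], 0, 0.15], [[-2.4, -7.9, 0.2], 0, 0.15], [[-3.5, -7.5, 0.2], 0, 0.15], [[-4.6, -6.8, 0.2], 0, 0.15], [[-5.6, -6.1, 0.2], 0, 0.15], [[-6.4, -5.2, 0.2], 0, 0.15], [[-7.1, -4.2, 0.2], 0, 0.15], [[-7.7, -3.0, 0.2], 0, 0.15], [[-8.0, -1.9, 0.2], 0, 0.15], [[-8.2, -0.6, 0.2], 0, 0.15], [[-8.2, 0.6, 0.2], 0, 0.15], [[-8.0, 1.8, 0.1], 0, 0.15], [[-7.7, 3.0, 0.1], 0, 0.15], [[-7.2, 4.1, 0.1], 0, 0.15], [[-6.5, 5.1, 0.1], 0, 0.15]]
```

Emit:
step_arm([
  [[4.6, -6.9, 0.1], 0, 0.15],
  [[3.6, -7.4, 0.0], 0, 0.15],
  [[2.5, -7.9, 0.1], 0, 0.15],
  [[1.3, -8.2, 0.1], 0, 0.15],
  [[0.1, -8.3, 0.1], 0, 0.15],
  [[-1.2, -8.2, 0.1], 0, 0.15],
  [[-2.4, -7.9, 0.1], 0, 0.15],
  [[-3.5, -7.5, 0.1], 0, 0.15],
  [[-4.6, -6.8, 0.1], 0, 0.15],
  [[-5.6, -6.1, 0.1], 0, 0.15],
  [[-6.4, -5.2, 0.1], 0, 0.15],
  [[-7.1, -4.2, 0.1], 0, 0.15],
  [[-7.7, -3.0, 0.1], 0, 0.15],
  [[-8.0, -1.9, 0.1], 0, 0.15],
  [[-8.2, -0.6, 0.1], 0, 0.15],
  [[-8.2, 0.6, 0.1], 0, 0.15],
  [[-8.0, 1.8, 0.1], 0, 0.15],
  [[-7.7, 3.0, 0.1], 0, 0.15],
  [[-7.2, 4.1, 0.1], 0, 0.15],
  [[-6.5, 5.1, 0.1], 0, 0.15],
])

```text
clock: 28.45
eef_pos: [474.9, -15.0, 129.3]
tcp_rot: [-3.139, 0.016, -0.289]
contact_force: [4.9, -3.1, -3.3]
opening: 0.249
```

```bash
python3 arc.py 0.58 6
```

```text
clock 28.45 p [474.87 -15.02 129.28] th 2.0074 r 55.13 Ft -3.15 Fr -4.87 Fz -3.3 yaw -0.289 open 0.249
[[[-3.8, 3.8, 0.3], 0, 0.15], [[-3.4, 4.1, 0.0], 0, 0.15], [[-3.0, 4.4, 0.0], 0, 0.15], [[-2.6, 4.7, 0.0], 0, 0.15], [[-2.1, 4.9, 0.0], 0, 0.15], [[-1.6, 5.1, 0.0], 0, 0.15]]
```

Emit:
step_arm([
  [[-3.8, 3.8, 0], 0, 0.15],
  [[-3.4, 4.1, 0.0], 0, 0.15],
  [[-3.0, 4.4, 0.0], 0, 0.15],
  [[-2.6, 4.7, 0.0], 0, 0.15],
  [[-2.1, 4.9, 0.0], 0, 0.15],
  [[-1.6, 5.1, 0.0], 0, 0.15],
  [[0, 0, 0], 0, 0.15],
])

```text
clock: 29.32
eef_pos: [450.4, -37.7, 129.3]
tcp_rot: [-3.137, 0.014, -0.29]
contact_force: [3.6, -2.5, -6.3]
opening: 0.246
```

```bash
python3 arc.py 0.04 1
```

```text
clock 29.325 p [450.42 -37.71 129.29] th 2.6228 r 55.0 Ft 0.37 Fr -4.31 Fz -6.3 yaw -0.29 open 0.246
[[[-0.5, 2.1, 0.3], 0, 0.15]]
```

Emit:
step_arm([
  [[-0.1, 1.0, 0], 0, 0.15],
  [[-0.1, 0.7, 0], 0, 0.15],
  [[0, 0, 0], 0, 0.15],
  [[0, 0, 0], 0, 0.15],
])

```text
clock: 29.82
eef_pos: [449.6, -39.3, 129.3]
tcp_rot: [-3.137, 0.014, -0.29]
contact_force: [3.3, -1.4, -6.1]
opening: 0.248
```

```bash
python3 arc.py 0.02 1
```

```text
clock 29.825 p [449.56 -39.26 129.27] th 2.655 r 55.01 Ft -0.29 Fr -3.53 Fz -6.1 yaw -0.29 open 0.248
[[[-0.3, 1.1, 0.3], 0, 0.15]]
```

```bash
python3 -c "
from plan import *
a=grab_frame('side');b=grab_frame('top');o=cv2.imread('pics/top0.png')
for n,(x,y,w,h) in dict(carton=(410,290,45,45),glue=(205,265,35,35),tape=(305,160,45,45)).items():print(n,cv2.absdiff(o,b)[y:y+h,x:x+w].mean().round(2))
cv2.imwrite('pics/f.png',np.hstack([crop(a,295,170,100,150,4),crop(b,200,160,260,195,1.5)[:0+600] if 0 else cv2.resize(b[180:330,300:400],None,fx=4,fy=4)]))"; python3 arc.py
```

```text
carton 1.06
glue 1.02
tape 1.13
clock 29.925 p [449.59 -39.26 129.29] th 2.6547 r 54.98 Ft -1.11 Fr -5.43 Fz -6.2 yaw -0.29 open 0.245
```

View pics/f.png

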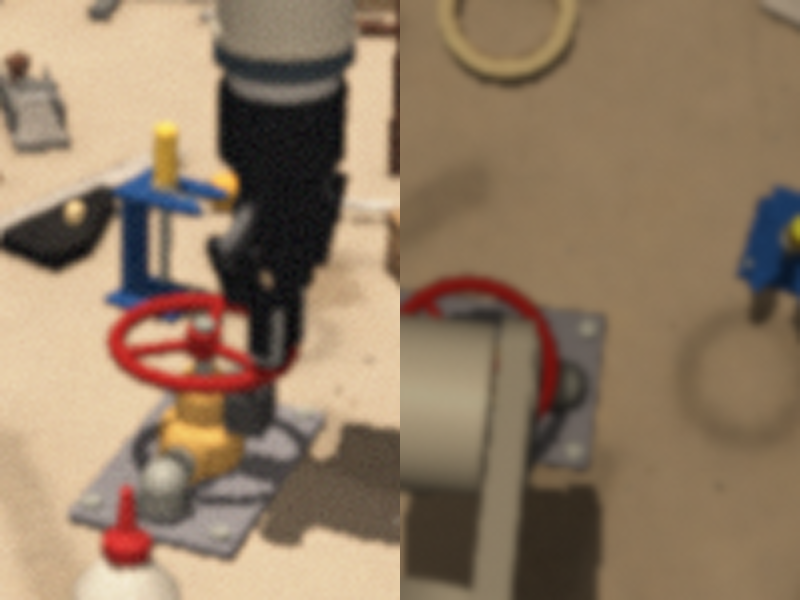

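The pin is hanging upright in the bracket at crop (165,155), the gripper holds the crank grip at (270,335), and the bystanders haven't moved. I'll hand it in.

```bash
python3 -c "
from rig import *
print(sign_off())"
```

```text
the job is handed in; nothing more can be done
None
```

The job is done and handed in at about 30 s on the robot's clock, with the gripper still holding the crank grip. `sign_off()` gives no verdict.

- **Lock pin:** I drew it out of the wheel and slid it into the bracket notch. I lowered it until the collar rested on the plate, then let go. The last picture shows it hanging upright. It may sit up to about 2 mm past the measured seat position along the notch. I stopped before touching the closed end, so that distance was not checked by contact.
- **Valve:** I turned the wheel clockwise until it came to its stop, where the push at the grip rose to about 24 N. I then let it relax and took that angle, 2.6538 rad, as zero. After two full turns counter-clockwise the angle read 2.6547 rad, about 0.001 rad from exact.
- **Grip:** The opening held at about 0.25 and the turning radius stayed near 55 mm, so I saw no sign of slip.
- **Bystanders:** The before and after top pictures match around the glue bottle, the tape roll and the carton.

None of the last checks failed. About 8 N of sideways and vertical load was still on the tool at the end. The tool had also tilted by about 0.8°, which I could not correct with the available moves.

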